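# Open the service panel of a microscope control box

### The job

Open the service panel in the top of the blue control box: turn both quarter-turn cam fasteners all the way to their unlocked stops, so that each wing points straight away from the robot along the panel's side, then gently swing the panel that springs ajar up and past upright until it rests open at its stop. Leave the fasteners unlocked, never force the panel past a locked one, and leave the things standing around the box where they are.

Things in the scene. Friction and masses are not known exactly. Their poses are not given: they have to be found in the camera images.
- controller: blue control box, fixed to the table; origin on the table, x away from the robot, y to its left, z up. Spans x -140 (front, white knobs) to +120 mm, y -150..150, 110 high. Its flat top holds an aluminium panel, flush, over box x -99..+49, y -89..89 mm, between a blue ledge 60 mm wide on each side and one 41 mm deep in front.
- panel_hinge (a point): middle of the panel's hinge line, fixed on the box at box (50, 0, 110) mm; the hinge line runs along the box's y at the panel's far edge. Its axes are the box's.
- panel_edge (a point): middle of the panel's free (near) edge face, 149 mm from the hinge line; moves with the panel. The panel is 178 mm wide, 6 mm thick, 0.35 kg. Pushing the ajar panel over by this edge takes about 2 to 6 N.
- panel (a joint): panel angle: 0 closed, near edge rises as it grows, stop 1.9 rad. Held shut while either fastener's tongue overlaps it. With both clear a spring lifts it to about 0.44 rad (ajar, edge about 60 mm above the box top) and holds it there. Push it on from there: let go before upright (1.57) it falls back to ajar, past upright it falls open to its stop and stays.
- fastener_left (a joint): left quarter-turn fastener (box +y side): 0 locked, 1.571 (its stop) unlocked, starts 0 to 0.3; grows clockwise from above. Locked: the wing points outward (box +y), the tongue inward over the panel. Unlocked: the wing points along box +x, away from the robot. The tongue clears the panel at about 1.05. Friction 0.09 N m (2 N at the wing); stays where left.
- pivot_left (a point): pivot of the left fastener, on the box's top at box (-50, +120, 110) mm. A steel hub 28 mm across rises 31 mm above it, with a flat tongue on one side (to 45 mm from the pivot axis, 16 wide, 1 to 9 mm above the box top) and an upright wing on the other.
- wing_left (a point): point in the left fastener's wing, 50 mm from the pivot axis, 25 mm above the box top; moves with it. The steel wing reaches 72 mm from the pivot axis, is 10 mm thick, and stands from 10 to 40 mm above the box top.
- fastener_right (a joint): right quarter-turn fastener (box -y side): 0 locked, 1.571 (its stop) unlocked, starts 0 to 0.3; grows anticlockwise from above. Locked: the wing points outward (box -y), the tongue inward over the panel. Unlocked: the wing points along box +x, away from the robot. The tongue clears the panel at about 1.05. Friction 0.09 N m (2 N at the wing); stays where left.
- pivot_right (a point): pivot of the right fastener, on the box's top at box (-50, -120, 110) mm. A steel hub 28 mm across rises 31 mm above it, with a flat tongue on one side (to 45 mm from the pivot axis, 16 wide, 1 to 9 mm above the box top) and an upright wing on the other.
- wing_right (a point): point in the right fastener's wing, 50 mm from the pivot axis, 25 mm above the box top; moves with it. The steel wing reaches 72 mm from the pivot axis, is 10 mm thick, and stands from 10 to 40 mm above the box top.
- driver_grip (a point): bystander, loose: a screwdriver lying on the table in front of the box, to the right. Point on its handle.
- holder_mid (a point): bystander, loose: round black sample-holder disc with a small steel stub, 110 mm across, 16 mm high (26 with the stub), lying beyond the left front corner of the box. Site at its centre.
- slide_case_mid (a point): bystander, loose: grey slide case 100 x 80 x 35 mm, lying beyond the box's left side. Site at its centre.
- objective_mid (a point): bystander, loose: steel microscope objective 42 mm across, 56 mm high, standing beyond the box's right side. Site at its centre.
- jar_mid (a point): bystander, loose: closed jar 60 mm across, 75 mm high, standing to the right of the box. Site at its centre.

How it is judged:
By the outcome, as a careful person would: the job done as asked, in the order asked, and still so for the second after the job is handed in, with the robot touching nothing.
It also fails if it takes over 61 s, if anything falls off the work surface, if the arm or the gripper's body presses on something with over 40 N, if the wrist force passes 120 N, or if a joint passes its speed limit or range.

### The arm

A 6-joint arm with a two-finger parallel gripper is mounted at the origin on the work surface. World frame = base frame: x ahead of the robot, y to its left, z up, the work surface at z = 0. Lengths are in mm, angles in rad, forces in N, time in s.
With the tool pointing down it reaches from about 400 to 925 mm from the base axis. Payload 12.5 kg.
Tool frame: the origin (TCP) lies at the very end of the fingers, on their centre line; the grasp point (between the pads) lies 19 mm behind it; z points along the fingers, y is the direction in which the jaws open and shut (so a half turn about z gives the same grasp; the last joint's range is limited). The gripper opens to 95 mm and grips with 3 to 60 N. Pads are 20 mm wide; open, the fingers measure 119 mm over their backs; the gripper's body (75 mm by 180 mm) begins 59 mm behind the grasp point.
Start: joints at [-0.106, 0.491, 1.559, -0, 1.092, -0.106], TCP at [625.017, 0.021, 214.661] pointing down, gripper open.
Joint ranges: [-3.1, 3.1], [-0.84, 2.19], [0.05, 2.79], [-1.13, 4.28], [0.06, 2.93], [-2.69, 2.69]. Speed limits (rad/s): [2.22, 2.22, 2.79, 3.14, 3.14, 3.14].

### API

Orientations are given as [roll, pitch, yaw] about the fixed x, y, z axes, in that order (R = Rz(yaw) Ry(pitch) Rx(roll)).
In Python, from cell import env, read_camera, get_calibration gives the robot as it stands.
- The arm moves only by the tool arm_command, never from a script. Its argument "targets" is a list of rows, each a list of 3 entries, a list of its own where there are three numbers: the turn, a rotation vector about the tool's x, y, z in rad, then the shift along the tool's x, y, z in m, then the closure in counts, from 0 (fully open) to 255 (shut). In form: [[[rx, ry, rz], [tx, ty, tz], fingers], ...]. A call has 1 to 8 rows; each row is the pose to reach, as a shift and turn from the pose commanded when the call began, along the tool's axes at that moment; what a row does not reach only later rows make up. A row lasts 1/10 s, in which the tool goes at most 50 mm and 8.59 degrees, less where a joint would pass 70% of its speed; a pose out of reach is approached as far as the arm can. A call with a gripper value outside its range is refused whole. The fingers move at their own pace and stop on an object; the grip force is fixed at half the most. Time passes only in rows, so rows that repeat a pose let the fingers close. It gives the time, the measured TCP pose, the force and the opening at its end, in the units of the state.
- env.state(): the state, without advancing time (a new reading comes with each control period).
- read_camera(name): name is "scene" or "side" or "wrist"; returns (picture, depth): 400x640x3 uint8, blue, green, red; 400x640 float32, mm along the optical axis (not along the pixel's ray), 0 where there is no reading.
- get_calibration(name): a dict with "vfov" (degrees; the focal length in pixels is half the picture's height over the tangent of half this angle, whatever the lens; pixels are square), "cx", "cy" (the principal point, pixels), "k1" (the pictures are not rectified: a ray, as slopes to the right and down, at radius r is drawn at 1 + k1 r^2 times it, then the intrinsics apply), "world_from_camera" (4x4, takes a point from camera to world coordinates). Camera axes: x right, y down, z forward; pixel columns grow to the right and rows downward; lengths in mm; the calibration is good to about 2 mm. A picture is of the moment at which its call begins: read the wrist's pose just before it. get_calibration takes no time and is no camera call; for the wrist camera it gives the pose at the moment of the call.
- env.job_done(): hands the job in, once; it reports no verdict.
The state is a dict: "t": time; "joints": joint angles; "qvel": joint speeds; "tau": joint torques, N m; "eef_pos": TCP position; "tcp_rot": TCP orientation; "ft_force": force on the tool from outside, world axes, zero at the start; "moment": the same for the moment, N m; "opening": opening from 0.0 (shut) to 1.0 (fully open).
Only numpy, scipy, OpenCV 4.12 (cv2) and the standard library are available. Lean on these libraries where they do the work, as an engineer would, in place of code of your own. Each camera call takes 0.05 s, during which the arm holds its last target.

## Working session

There is one attempt and no reset: what is moved stays moved. The work goes in short steps, Python scripts to look and compute and a tool call to move; the robot and the scene stay as the last step left them, time stands still between calls to the robot, and variables do not carry over. Pictures are saved under pics/ and viewed, and the job is handed in when it is done.

Besides the shell and the picture viewer there is one more tool, called after "Emit:" as name(argument=value, ...) on one line, values as JSON. arm_command: Moves the arm, as the interface text tells. Its arguments: {"type":"object","properties":{"targets":{"type":"array"}},"required":["targets"]}

```bash
mkdir -p pics; ls; python3 - <<'E'
from cell import env, read_camera, get_calibration
import cv2,numpy as np
print(env.state())
for n in ["scene","side"]:
    im,d=read_camera(n); cv2.imwrite(f"pics/{n}0.png",im); np.save(f"pics/{n}0.npy",d); print(n,get_calibration(n))
E
```

```text
pics
{'t': 0.0, 'joints': array([-1.05617077e-01,  4.91599438e-01,  1.55944839e+00,  2.81908128e-05,
        1.09170786e+00, -1.05613284e-01]), 'qvel': array([ 0.00065439,  0.00156438,  0.00094572,  0.00151771, -0.00075001,
        0.00012626]), 'tau': array([-9.52334158e-04, -6.12640929e+01, -2.58175153e+01,  6.92750537e-02,
        4.83079045e-02, -1.38641695e-05]), 'eef_pos': array([6.24755762e+02, 4.47816120e-02, 2.14037342e+02]), 'tcp_rot': array([-3.14043873e+00, -1.47466460e-04,  1.57077944e+00]), 'ft_force': array([ 0.47946584,  0.82083212, -0.7866852 ]), 'moment': array([-0.04755822, -0.00267432,  0.04280403]), 'opening': 0.9960096072477224}
scene {'vfov': 55.09080671766771, 'cx': 320.32461903741466, 'cy': 198.90069626187628, 'k1': -0.020792978283696216, 'world_from_camera': array([[-8.01680214e-01,  3.65223749e-01, -4.73202332e-01,
         1.01105966e+03],
       [ 5.97690780e-01,  4.78334941e-01, -6.43398334e-01,
         6.19416707e+02],
       [-8.63514208e-03, -7.98628385e-01, -6.01762526e-01,
         6.76355743e+02],
       [ 0.00000000e+00,  0.00000000e+00,  0.00000000e+00,
         1.00000000e+00]])}
side {'vfov': 57.49886803866932, 'cx': 322.3314022055999, 'cy': 198.07919184334338, 'k1': -0.055859071810000924, 'world_from_camera': array([[ 8.67663815e-01, -3.12075457e-01,  3.86999242e-01,
         3.05686881e+02],
       [-4.97120582e-01, -5.53288322e-01,  6.68388480e-01,
        -4.67818712e+02],
       [ 5.53452112e-03, -7.72321787e-01, -6.35207389e-01,
         5.89693950e+02],
       [ 0.00000000e+00,  0.00000000e+00,  0.00000000e+00,
         1.00000000e+00]])}
```

View pics/scene0.png

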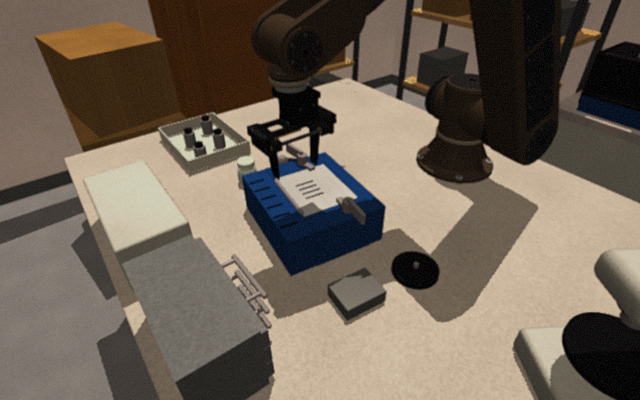

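View pics/side0.png

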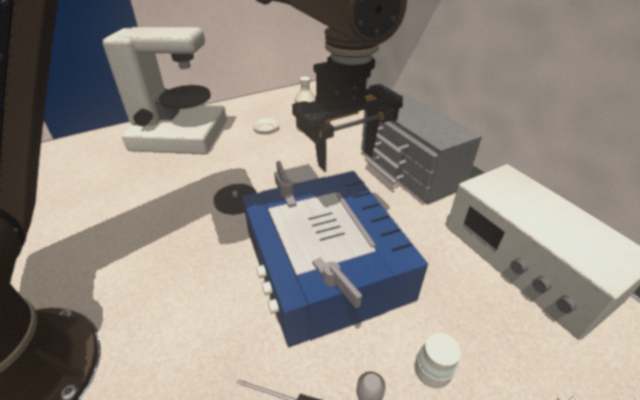

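```bash
cat > h.py <<'E'
import numpy as np,cv2
from cell import env, read_camera, get_calibration
def KD(c):
    f=200/np.tan(np.radians(c["vfov"]/2)); return np.array([[f,0,c["cx"]],[0,f,c["cy"]],[0,0,1.]]),np.array([c["k1"],0,0,0,0])
def slopes(c,px):
    K,D=KD(c); return cv2.undistortPoints(np.asarray(px,float).reshape(-1,1,2),K,D).reshape(-1,2)
def onplane(c,px,z):
    s=slopes(c,px); T=c["world_from_camera"]; d=np.c_[s,np.ones(len(s))]@T[:3,:3].T; o=T[:3,3]
    return o+d*((z-o[2])/d[:,2])[:,None]
def cloud(c,depth):
    v,u=np.mgrid[0:400,0:640]; s=slopes(c,np.c_[u.ravel(),v.ravel()]); z=depth.ravel()[:,None]
    P=np.c_[s*z,z]; T=c["world_from_camera"]; return (P@T[:3,:3].T+T[:3,3]).reshape(400,640,3)
def proj(c,P):
    T=c["world_from_camera"];R=T[:3,:3].T; K,D=KD(c)
    return cv2.projectPoints(np.asarray(P,float).reshape(-1,1,3),cv2.Rodrigues(R)[0],-R@T[:3,3],K,D)[0].reshape(-1,2)
E
python3 - <<'E'
from h import *
for n in ["scene","side"]:
    im=cv2.imread(f"pics/{n}0.png"); d=np.load(f"pics/{n}0.npy"); c=get_calibration(n); P=cloud(c,d)
    hsv=cv2.cvtColor(im,cv2.COLOR_BGR2HSV)
    blue=(hsv[...,0]>100)&(hsv[...,0]<125)&(hsv[...,1]>130)&(hsv[...,2]>40)
    m=blue&(d>0)&(abs(P[...,2]-110)<6)&(P[...,0]>400)&(P[...,0]<950)&(abs(P[...,1])<300)
    m=cv2.morphologyEx(m.astype(np.uint8),cv2.MORPH_OPEN,np.ones((3,3)))>0
    v,u=np.nonzero(m); Q=onplane(c,np.c_[u,v],110)[:,:2].astype(np.float32)
    print(n,m.sum(),np.median(P[m][:,2]),cv2.minAreaRect(Q)); print(cv2.boxPoints(cv2.minAreaRect(Q)))
    # high points above top: fasteners
    w=(d>0)&(P[...,2]>135)&(P[...,2]<156)&(P[...,0]>400)&(P[...,0]<950)&(abs(P[...,1])<300)
    nl,lab,st,ce=cv2.connectedComponentsWithStats(w.astype(np.uint8))
    for i in range(1,nl):
        if st[i,4]>15: print(ce[i],st[i,4],P[lab==i].mean(0),cv2.minAreaRect(P[lab==i][:,:2].astype(np.float32)))
E
```

```text
scene 3770 109.50001808984547 ((567.2984619140625, -35.40596008300781), (302.5231628417969, 256.39727783203125), 81.84736633300781)
[[ 418.94492 -166.95892]
 [ 672.751   -203.31879]
 [ 715.652     96.147  ]
 [ 461.84595  132.50687]]
[296.52857143 150.35      ] 140 [ 510.14152687 -171.27352343  143.03387483] ((505.15045166015625, -176.66363525390625), (82.2891616821289, 27.095792770385742), 86.34001922607422)
[354.22325581 206.54883721] 215 [549.03453824 118.89123684 144.12930668] ((548.1002807617188, 116.18445587158203), (87.76488494873047, 26.043607711791992), 74.05317687988281)
[235.71968366 307.25659051] 1138 [886.13230732 201.03457861 146.27187894] ((874.5819091796875, 152.0582733154297), (289.8984069824219, 79.2100830078125), 75.23815155029297)
side 3943 110.6809170354544 ((562.0281982421875, -85.96305084228516), (206.59808349609375, 235.16929626464844), 81.77513885498047)
[[ 4.3087518e+02 -1.7137811e+02]
 [ 6.6362561e+02 -2.0502106e+02]
 [ 6.9318121e+02 -5.4798889e-01]
 [ 4.6043079e+02  3.3094955e+01]]
[419.42    142.79625] 800 [879.1284411   67.57289855 145.86749239] ((874.0650634765625, 88.00244140625), (78.7833023071289, 219.41067504882812), 20.690183639526367)
[283.39189189 176.93693694] 222 [541.26719432 100.85162698 144.22252405] ((547.5061645507812, 110.8958740234375), (83.8900146484375, 25.519515991210938), 71.9444808959961)
[341.80918728 279.69611307] 566 [ 505.3497744  -182.65655423  145.40899835] ((510.99188232421875, -181.2239227294922), (26.779815673828125, 85.10560607910156), 11.323081970214844)
```

```bash
cat >> h.py <<'E'
YAW=np.radians(-8.15)
O=np.array([567.3,-35.4])+10*np.array([np.cos(YAW),np.sin(YAW)])
def b2w(P):
    P=np.asarray(P,float).reshape(-1,3);c,s=np.cos(YAW),np.sin(YAW)
    return np.c_[O[0]+c*P[:,0]-s*P[:,1],O[1]+s*P[:,0]+c*P[:,1],P[:,2]]
def w2b(P):
    P=np.asarray(P,float).reshape(-1,3);c,s=np.cos(YAW),np.sin(YAW);q=P[:,:2]-O
    return np.c_[c*q[:,0]+s*q[:,1],-s*q[:,0]+c*q[:,1],P[:,2]]
def overlay(im,c):
    im=im.copy()
    for poly in ([(-140,-150,110),(120,-150,110),(120,150,110),(-140,150,110)],[(-99,-89,110),(49,-89,110),(49,89,110),(-99,89,110)]):
        cv2.polylines(im,[np.int32(np.round(proj(c,b2w(poly))*8))],True,(0,255,0),1,cv2.LINE_AA,3)
    for s in(1,-1):
        p=proj(c,b2w([(-50,s*120,141)]))[0]; cv2.circle(im,tuple(np.int32(p)),2,(0,0,255),-1)
    return im
E
python3 - <<'E'
from h import *
for n,(x,y) in {"scene":(230,130),"side":(230,150)}.items():
    im=cv2.imread(f"pics/{n}0.png"); o=overlay(im,get_calibration(n))[y:y+200,x:x+220]
    cv2.imwrite(f"pics/{n}0o.png",cv2.resize(o,None,fx=3,fy=3,interpolation=cv2.INTER_CUBIC)[:600,:660])
E
```

```text
(no output)
```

View pics/scene0o.png

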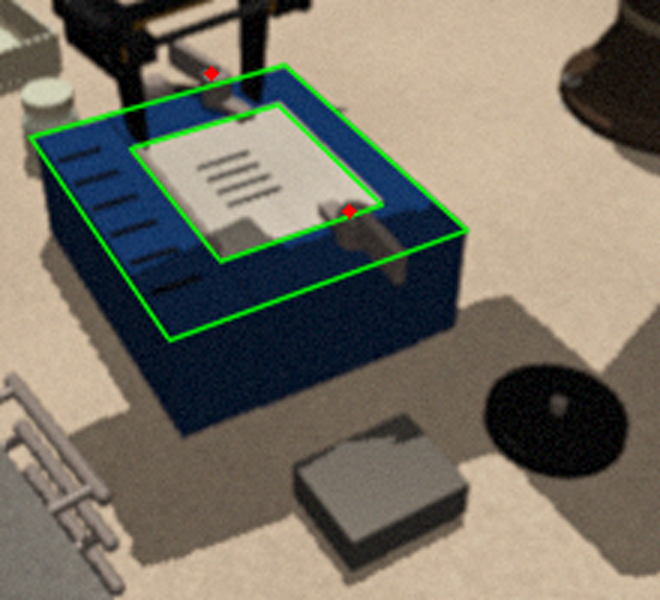

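View pics/side0o.png

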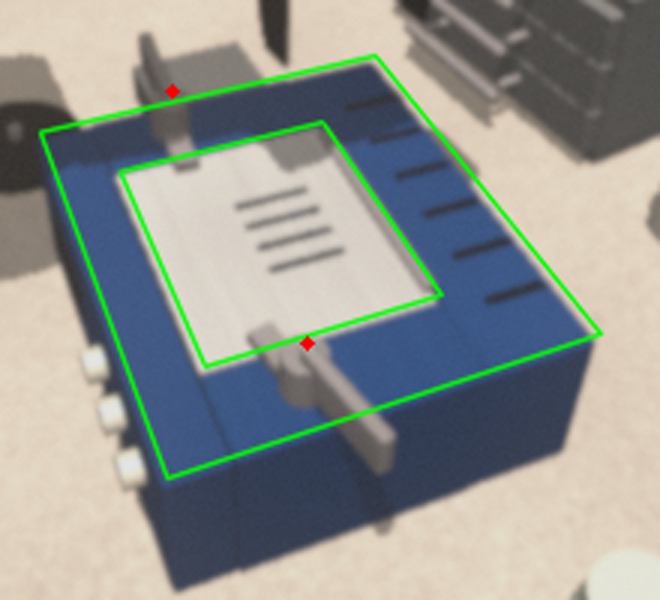

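```bash
cat >> h.py <<'E'
def rows(pts,P0=None):
    "world pts -> shifts in tool axes (m) from current TCP"
    from scipy.spatial.transform import Rotation as Ro
    s=env.state(); R=Ro.from_euler('xyz',s["tcp_rot"]).as_matrix(); P0=s["eef_pos"] if P0 is None else P0
    print("tcp",np.round(s["eef_pos"],1),"box",np.round(w2b(s["eef_pos"]),1),"f",np.round(s["ft_force"],1),"t",s["t"])
    return np.round((np.asarray(pts)-P0)@R/1000,4)
def arc(side,phis,off,r=52,z=130):
    out=[]
    for p,o in zip(phis,np.broadcast_to(off,len(phis))):
        u=np.array([np.sin(p),side*np.cos(p)]);t=np.array([np.cos(p),-side*np.sin(p)])
        q=np.array([-50,side*120])+r*u-o*t; out.append((*q,z))
    return b2w(out)
E
python3 - <<'E'
from h import *
p=arc(-1,[0],[32]); a=p.copy();a[:,2]=214
print(a); print(rows(np.r_[a,p]))
E
```

```text
[[ 471.64357334 -195.4557654   214.        ]]
tcp [6.248e+02 1.000e-01 2.141e+02] box [[ 41.9  43.2 214.1]] f [0.5 0.3 0. ] t 0.1
[[-0.1955 -0.1531  0.0003]
 [-0.1955 -0.1531  0.0843]]
```

Emit:
arm_command(targets=[[[0, 0, 0], [-0.04, -0.03, 0], 255], [[0, 0, 0], [-0.08, -0.06, 0], 255], [[0, 0, 0], [-0.12, -0.09, 0], 255], [[0, 0, 0], [-0.16, -0.125, 0], 255], [[0, 0, 0], [-0.195, -0.153, 0], 255], [[0, 0, 0], [-0.195, -0.153, 0.03], 255], [[0, 0, 0], [-0.195, -0.153, 0.06], 255], [[0, 0, 0], [-0.195, -0.153, 0.084], 255]])

```text
t: 0.9
eef_pos: [471.3, -195.3, 129.3]
tcp_rot: [-3.141, -0.0, 1.57]
ft_force: [-0.1, 0.5, 0.2]
opening: 0.382
```

```bash
python3 - <<'E'
from h import *
print(rows(arc(-1,[0,0,.1,.2,.3,.4,.5,.6],[26,20]+[17]*6))); print(env.state()["opening"])
im,d=read_camera("side");cv2.imwrite("pics/s1.png",cv2.resize(overlay(im,get_calibration("side"))[150:350,230:450],None,fx=3,fy=3,interpolation=cv2.INTER_CUBIC))
E
```

```text
tcp [ 471.3 -195.3  129.3] box [[ -82.3 -171.8  129.3]] f [-0.1  0.5  0.2] t 0.9
[[-0.001   0.0062 -0.0007]
 [-0.0019  0.0122 -0.0007]
 [-0.0045  0.0202 -0.0007]
 [-0.0061  0.0254 -0.0007]
 [-0.0072  0.0307 -0.0007]
 [-0.0078  0.0362 -0.0007]
 [-0.0079  0.0416 -0.0007]
 [-0.0074  0.0471 -0.0007]]
0.38192162122001755
```

View pics/s1.png

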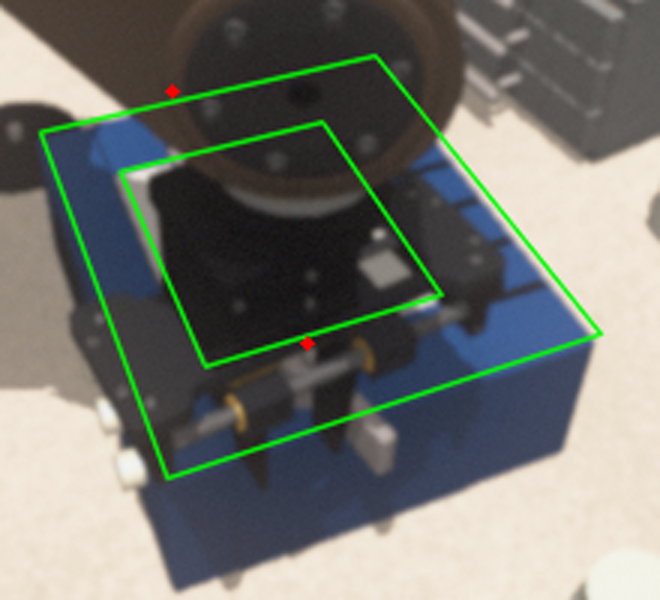

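Emit:
arm_command(targets=[[[0, 0, 0], [0, 0, 0], 255], [[0, 0, 0], [0, 0, 0], 255], [[0, 0, 0], [-0.001, 0.003, 0], 255], [[0, 0, 0], [-0.001, 0.006, 0], 255], [[0, 0, 0], [-0.002, 0.012, 0], 255], [[0, 0, 0], [-0.004, 0.018, 0], 255], [[0, 0, 0], [-0.006, 0.024, 0], 255], [[0, 0, 0], [-0.007, 0.03, 0], 255]])

```text
t: 1.75
eef_pos: [501.8, -201.7, 130.4]
tcp_rot: [-3.14, -0.001, 1.571]
ft_force: [-5.4, 2.2, 1.3]
opening: 0.003
```

```bash
python3 - <<'E'
from h import *
print(rows(arc(-1,np.arange(.35,1.1,.1),[16]*8)));
E
```

```text
tcp [ 501.8 -201.7  130.4] box [[ -51.2 -173.9  130.4]] f [-5.4  2.2  1.3] t 1.75
[[-0.001   0.0039  0.0004]
 [-0.0012  0.0094  0.0004]
 [-0.0009  0.0148  0.0004]
 [ 0.      0.0202  0.0004]
 [ 0.0014  0.0254  0.0004]
 [ 0.0033  0.0305  0.0004]
 [ 0.0057  0.0354  0.0004]
 [ 0.0086  0.04    0.0004]]
```

Emit:
arm_command(targets=[[[0, 0, 0], [-0.001, 0.004, 0], 255], [[0, 0, 0], [-0.001, 0.009, 0], 255], [[0, 0, 0], [-0.001, 0.015, 0], 255], [[0, 0, 0], [0, 0.02, 0], 255], [[0, 0, 0], [0.0015, 0.0255, 0], 255], [[0, 0, 0], [0.0035, 0.0305, 0], 255], [[0, 0, 0], [0.006, 0.0355, 0], 255], [[0, 0, 0], [0.0085, 0.04, 0], 255]])

```text
t: 2.55
eef_pos: [542.7, -193.3, 130.8]
tcp_rot: [3.141, 0.0, 1.571]
ft_force: [-1.9, -1.5, -0.2]
opening: 0.003
```

```bash
python3 - <<'E'
from h import *
print(rows(arc(-1,[1.15,1.25,1.35,1.45,1.55,1.571,1.571,1.571],[16]*6+[14,12])));
E
```

```text
tcp [ 542.7 -193.3  130.8] box [[ -11.9 -159.8  130.8]] f [-1.9 -1.5 -0.2] t 2.55
[[0.0035 0.0034 0.0008]
 [0.0073 0.0073 0.0008]
 [0.0114 0.0109 0.0008]
 [0.0159 0.014  0.0008]
 [0.0206 0.0167 0.0008]
 [0.0216 0.0172 0.0008]
 [0.0236 0.0174 0.0008]
 [0.0256 0.0177 0.0008]]
```

Emit:
arm_command(targets=[[[0, 0, 0], [0.0035, 0.0035, 0], 255], [[0, 0, 0], [0.0075, 0.0075, 0], 255], [[0, 0, 0], [0.0115, 0.011, 0], 255], [[0, 0, 0], [0.016, 0.014, 0], 255], [[0, 0, 0], [0.0205, 0.0165, 0], 255], [[0, 0, 0], [0.0215, 0.017, 0], 255], [[0, 0, 0], [0.022, 0.017, 0], 255]])

```text
t: 3.25
eef_pos: [557.2, -174.9, 130.6]
tcp_rot: [-3.138, 0.005, 1.572]
ft_force: [-17.2, -30.9, 0.9]
opening: 0.006
```

```bash
cat >> h.py <<'E'
def snap(n,f,x=230,y=150):
    im,d=read_camera(n);cv2.imwrite(f,cv2.resize(overlay(im,get_calibration(n))[y:y+200,x:x+220],None,fx=3,fy=3,interpolation=cv2.INTER_CUBIC)); return im,d
E
python3 - <<'E'
from h import *
snap("side","pics/s2.png"); print(env.state()["ft_force"])
E
```

```text
[-16.25196821 -28.10400706   0.300973  ]
```

View pics/s2.png

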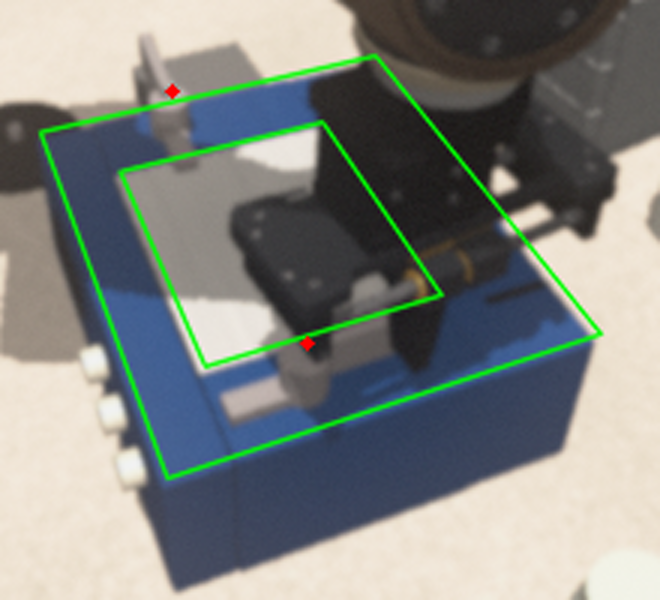

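Emit:
arm_command(targets=[[[0, 0, 0], [-0.01, 0, 0], 255], [[0, 0, 0], [-0.025, 0, 0], 255], [[0, 0, 0], [-0.025, 0, -0.04], 255], [[0, 0, 0], [-0.025, 0, -0.075], 255], [[0, 0, 0], [-0.025, 0, -0.075], 255]])

```text
t: 3.8
eef_pos: [561.0, -197.4, 210.2]
tcp_rot: [3.134, 0.003, 1.571]
ft_force: [0.0, 0.1, 0.2]
opening: 0.007
```

```bash
python3 - <<'E'
from h import *
p=arc(1,[0],[32]); a=p.copy();a[:,2]=205
print(rows(np.r_[a,p]))
E
```

```text
tcp [ 561.  -197.4  210.2] box [[   6.7 -161.3  210.2]] f [0.  0.1 0.2] t 3.8
[[ 0.3425 -0.0406  0.0038]
 [ 0.3427 -0.0412  0.0788]]
```

Emit:
arm_command(targets=[[[0, 0, 0], [0.045, -0.006, 0], 255], [[0, 0, 0], [0.09, -0.012, 0], 255], [[0, 0, 0], [0.135, -0.018, 0], 255], [[0, 0, 0], [0.18, -0.024, 0], 255], [[0, 0, 0], [0.225, -0.03, 0], 255], [[0, 0, 0], [0.27, -0.036, 0], 255], [[0, 0, 0], [0.315, -0.04, 0], 255], [[0, 0, 0], [0.342, -0.041, 0], 255]])

```text
t: 4.6
eef_pos: [517.5, 148.4, 205.3]
tcp_rot: [3.141, -0.001, 1.573]
ft_force: [0.1, -0.3, -0.0]
opening: 0.006
```

Emit:
arm_command(targets=[[[0, 0, 0], [0, 0, 0.0], 255], [[0, 0, 0], [0, 0, 0.0], 255], [[0, 0, 0], [0, 0, 0.025], 255], [[0, 0, 0], [0, 0, 0.05], 255], [[0, 0, 0], [0, 0, 0.075], 255], [[0, 0, 0], [0, 0, 0.075], 255]])

```text
t: 5.2
eef_pos: [517.0, 144.0, 128.1]
tcp_rot: [-3.137, 0.001, 1.569]
ft_force: [-0.1, 0.3, 1.1]
opening: 0.002
```

```bash
python3 - <<'E'
from h import *
print(rows(arc(1,[0,0,.1,.2,.3,.4,.5,.6],[26,20]+[17]*2+[16]*4)));
snap("scene","pics/s3.png",230,130)
snap("side","pics/s3b.png")
E
```

```text
tcp [517.  144.  128.1] box [[-85.2 170.5 128.1]] f [-0.1  0.3  1.1] t 5.2
[[ 0.0002  0.0094 -0.002 ]
 [-0.0006  0.0153 -0.002 ]
 [-0.0004  0.0237 -0.002 ]
 [-0.0002  0.0292 -0.0021]
 [-0.0011  0.0355 -0.0021]
 [-0.0021  0.0409 -0.0021]
 [-0.0037  0.0461 -0.0021]
 [-0.0057  0.0511 -0.0022]]
```

View pics/s3b.png

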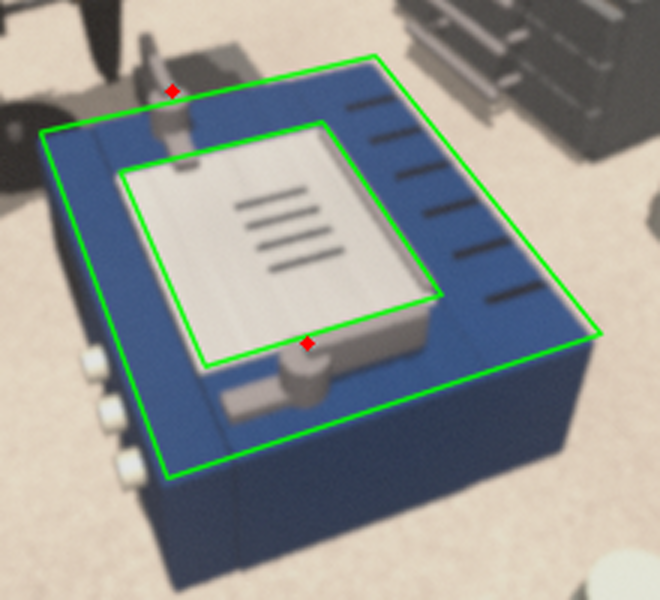

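View pics/s3.png

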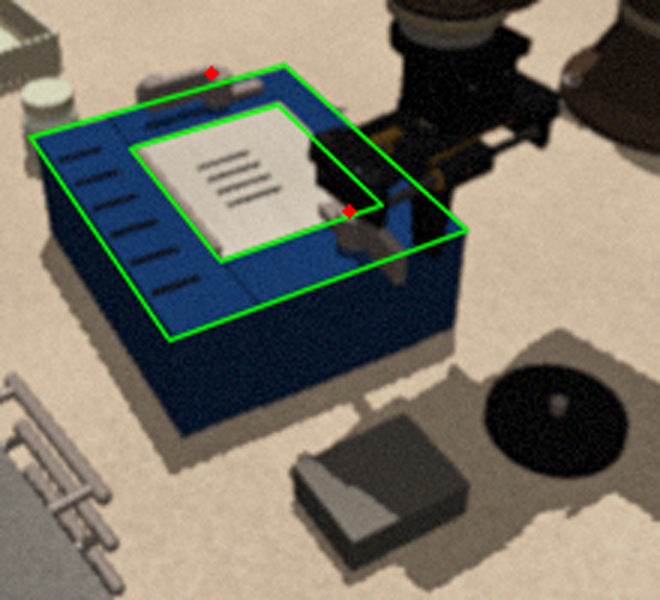

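Emit:
arm_command(targets=[[[0, 0, 0], [0, 0.008, 0], 255], [[0, 0, 0], [0, 0.016, 0], 255], [[0, 0, 0], [0, 0.023, -0.001], 255], [[0, 0, 0], [0, 0.029, -0.001], 255], [[0, 0, 0], [-0.001, 0.035, -0.001], 255], [[0, 0, 0], [-0.002, 0.041, -0.001], 255], [[0, 0, 0], [-0.0035, 0.046, -0.001], 255], [[0, 0, 0], [-0.0055, 0.051, -0.001], 255]])

```text
t: 6.1
eef_pos: [569.4, 140.0, 131.5]
tcp_rot: [-3.141, -0.0, 1.571]
ft_force: [-4.3, 0.7, 0.3]
opening: 0.002
```

```bash
python3 - <<'E'
from h import *
print(rows(arc(1,np.arange(.7,1.45,.1),[16]*8)));
E
```

```text
tcp [569.4 140.  131.5] box [[-32.8 173.9 131.5]] f [-4.3  0.7  0.3] t 6.1
[[-0.0044  0.0035  0.0015]
 [-0.0074  0.008   0.0015]
 [-0.0109  0.0122  0.0015]
 [-0.0148  0.016   0.0015]
 [-0.019   0.0194  0.0015]
 [-0.0236  0.0224  0.0015]
 [-0.0284  0.0249  0.0015]
 [-0.0335  0.0269  0.0015]]
```

Emit:
arm_command(targets=[[[0, 0, 0], [-0.0035, 0.004, 0], 255], [[0, 0, 0], [-0.0075, 0.008, 0], 255], [[0, 0, 0], [-0.011, 0.012, 0], 255], [[0, 0, 0], [-0.015, 0.016, 0], 255], [[0, 0, 0], [-0.019, 0.0195, 0], 255], [[0, 0, 0], [-0.0235, 0.0225, 0], 255], [[0, 0, 0], [-0.0285, 0.025, 0], 255], [[0, 0, 0], [-0.0335, 0.027, 0], 255]])

```text
t: 6.9
eef_pos: [596.3, 106.1, 131.7]
tcp_rot: [3.141, -0.0, 1.571]
ft_force: [-2.0, 2.0, -0.6]
opening: 0.006
```

```bash
python3 - <<'E'
from h import *
print(rows(arc(1,[1.5,1.571,1.571,1.571,1.571],[16,16,15,14,12])));
snap("scene","pics/s4.png",230,130)
E
```

```text
tcp [596.3 106.1 131.7] box [[ -1.3 144.2 131.7]] f [-2.   2.  -0.6] t 6.9
[[-0.0048  0.0014  0.0017]
 [-0.0086  0.0021  0.0017]
 [-0.0096  0.002   0.0017]
 [-0.0106  0.0019  0.0017]
 [-0.0126  0.0016  0.0017]]
```

View pics/s4.png

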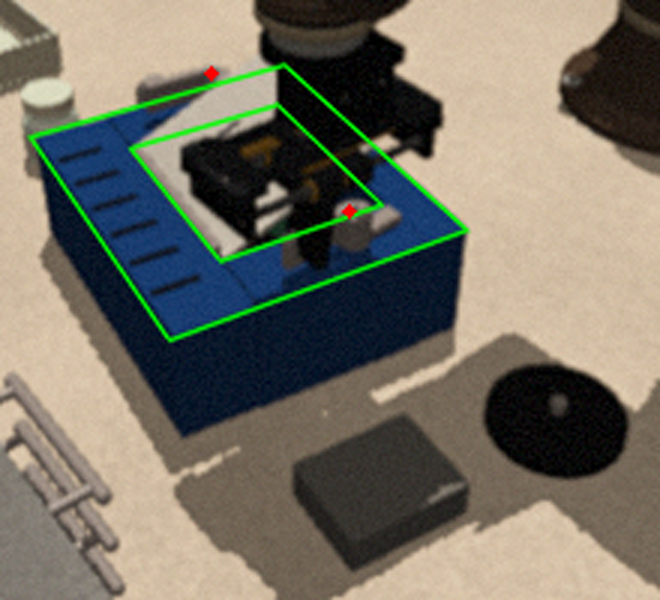

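Emit:
arm_command(targets=[[[0, 0, 0], [-0.0045, 0.0015, 0], 255], [[0, 0, 0], [-0.0085, 0.002, 0], 255], [[0, 0, 0], [-0.01, 0.002, 0], 255]])

```text
t: 7.25
eef_pos: [598.1, 96.2, 131.7]
tcp_rot: [3.141, -0.0, 1.571]
ft_force: [-1.4, 1.4, 0.0]
opening: 0.004
```

Emit:
arm_command(targets=[[[0, 0, 0], [-0.0015, 0, 0], 255], [[0, 0, 0], [-0.003, 0, 0], 255]])

```text
t: 7.45
eef_pos: [598.0, 93.9, 131.7]
tcp_rot: [3.141, -0.001, 1.571]
ft_force: [-0.5, 10.3, 0.3]
opening: 0.008
```

Emit:
arm_command(targets=[[[0, 0, 0], [-0.001, 0, 0], 255], [[0, 0, 0], [-0.002, 0, 0], 255]])

```text
t: 7.65
eef_pos: [598.0, 93.4, 131.7]
tcp_rot: [3.141, -0.003, 1.57]
ft_force: [-0.2, 17.1, 0.0]
opening: 0.007
```

Emit:
arm_command(targets=[[[0, 0, 0], [0.01, 0, 0], 255], [[0, 0, 0], [0.03, 0, 0], 255], [[0, 0, 0], [0.04, 0, -0.03], 255], [[0, 0, 0], [0.04, 0, -0.07], 255], [[0, 0, 0], [0.04, -0.03, -0.095], 255], [[0, 0, 0], [0.04, -0.075, -0.095], 255], [[0, 0, 0], [0.03, -0.12, -0.095], 255], [[0, 0, 0], [0.0, -0.15, -0.095], 255]])

```text
t: 8.45
eef_pos: [445.4, 92.3, 226.8]
tcp_rot: [3.141, 0.0, 1.574]
ft_force: [1.3, -0.1, 0.4]
opening: 0.002
```

```bash
python3 - <<'E'
from h import *
print(rows(b2w([(-120,0,225),(-120,0,163),(-105,0,163)])))
snap("scene","pics/s5.png",230,130);im,d=snap("side","pics/s5b.png")
P=w2b(cloud(get_calibration("side"),d).reshape(-1,3)); m=(abs(P[:,1])<80)&(P[:,0]>-100)&(P[:,0]<50)&(P[:,2]>105)&(P[:,2]<190)
q=P[m]; print(m.sum(),np.polyfit(q[:,0],q[:,2],1),np.percentile(q[:,0],1),np.percentile(q[:,2],99))
E
```

```text
tcp [445.4  92.3 226.8] box [[-148.7  109.1  226.8]] f [ 1.3 -0.1  0.4] t 8.45
[[-0.1121  0.0126  0.0019]
 [-0.1121  0.0126  0.0639]
 [-0.1142  0.0275  0.0639]]
3745 [ -0.45259031 131.60225219] -91.32880957859136 172.65822168039148
```

View pics/s5.png

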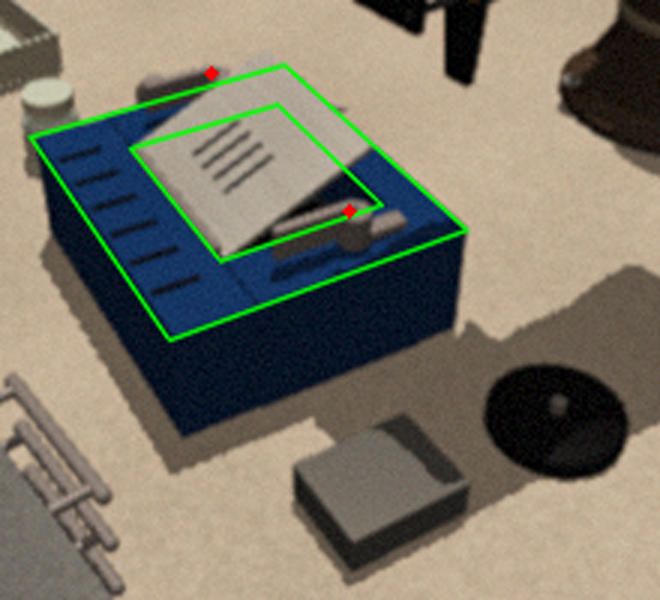

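View pics/s5b.png

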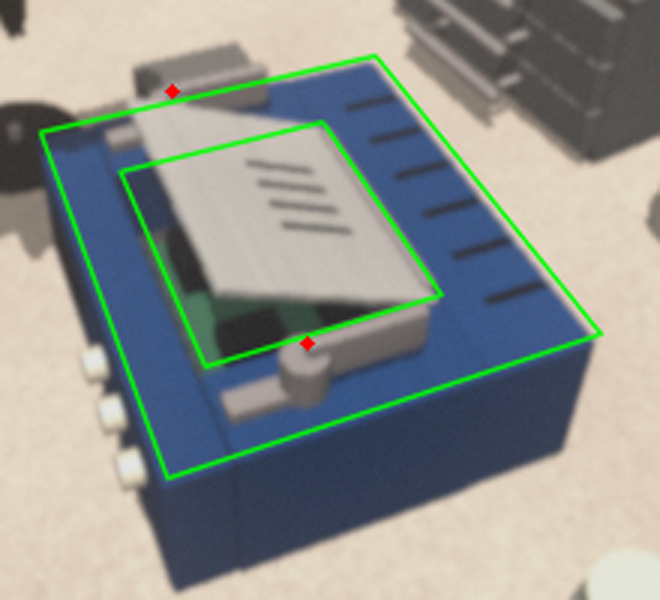

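Emit:
arm_command(targets=[[[0, 0, 0.07], [-0.04, -0.005, 0], 255], [[0, 0, 0.142], [-0.08, 0.0, 0], 255], [[0, 0, 0.142], [-0.112, 0.008, 0], 255], [[0, 0, 0.142], [-0.112, 0.008, 0.035], 255], [[0, 0, 0.142], [-0.112, 0.008, 0.07], 255], [[0, 0, 0.142], [-0.112, 0.008, 0.07], 255]])

```text
t: 9.15
eef_pos: [454.9, -20.5, 153.9]
tcp_rot: [-3.136, 0.0, 1.428]
ft_force: [0.0, -0.1, 0.8]
opening: 0.003
```

```bash
cat >> h.py <<'E'
def parc(ths,dz=-16,off=12):
    return b2w([(50-149*np.cos(t)-3*np.sin(t)-off,0,110+149*np.sin(t)+dz) for t in ths])
E
python3 - <<'E'
from h import *
print(env.state()["tcp_rot"]); print(rows(parc([.38]+list(np.arange(.43,1.9,.05)))))
E
```

```text
[-3.13601913e+00  5.07308091e-05  1.42825720e+00]
tcp [454.9 -20.5 153.9] box [[-123.4   -1.2  153.9]] f [ 0.  -0.1  0.8] t 9.15
[[ 0.0012  0.022   0.0045]
 [ 0.0012  0.0247 -0.0024]
 [ 0.0012  0.0278 -0.0091]
 [ 0.0012  0.0313 -0.0156]
 [ 0.0012  0.035  -0.022 ]
 [ 0.0012  0.0391 -0.0281]
 [ 0.0012  0.0435 -0.034 ]
 [ 0.0012  0.0482 -0.0397]
 [ 0.0012  0.0531 -0.0452]
 [ 0.0012  0.0584 -0.0504]
 [ 0.0012  0.0639 -0.0553]
 [ 0.0012  0.0696 -0.0599]
 [ 0.0012  0.0756 -0.0643]
 [ 0.0012  0.0818 -0.0683]
 [ 0.0012  0.0881 -0.072 ]
 [ 0.0013  0.0947 -0.0754]
 [ 0.0013  0.1014 -0.0784]
 [ 0.0013  0.1083 -0.0811]
 [ 0.0013  0.1154 -0.0835]
 [ 0.0013  0.1225 -0.0855]
 [ 0.0013  0.1297 -0.0871]
 [ 0.0013  0.137  -0.0884]
 [ 0.0013  0.1444 -0.0893]
 [ 0.0013  0.1518 -0.0898]
 [ 0.0013  0.1593 -0.09  ]
 [ 0.0013  0.1667 -0.0898]
 [ 0.0013  0.1742 -0.0892]
 [ 0.0013  0.1816 -0.0882]
 [ 0.0013  0.1889 -0.0869]
 [ 0.0013  0.1962 -0.0852]
 [ 0.0013  0.2034 -0.0832]]
```

Emit:
arm_command(targets=[[[0, 0, 0], [0.001, 0.008, 0], 255], [[0, 0, 0], [0.001, 0.016, 0], 255], [[0, 0, 0], [0.001, 0.022, 0], 255], [[0, 0, 0], [0.001, 0.025, -0.002], 255], [[0, 0, 0], [0.001, 0.028, -0.009], 255], [[0, 0, 0], [0.001, 0.0315, -0.0155], 255], [[0, 0, 0], [0.001, 0.035, -0.022], 255], [[0, 0, 0], [0.001, 0.039, -0.028], 255]])

```text
t: 9.95
eef_pos: [494.3, -24.7, 185.7]
tcp_rot: [-3.14, 0.0, 1.429]
ft_force: [-5.6, 0.1, 1.9]
opening: 0.001
```

```bash
python3 - <<'E'
from h import *
print(rows(parc(np.arange(.68,1.05,.05))))
snap("side","pics/s6.png")
E
```

```text
tcp [494.3 -24.7 185.7] box [[-83.8   0.2 185.7]] f [-5.6  0.1  1.9] t 9.95
[[-0.0002  0.0041 -0.002 ]
 [-0.0003  0.0088 -0.0076]
 [-0.0003  0.0138 -0.0131]
 [-0.0003  0.019  -0.0182]
 [-0.0003  0.0245 -0.0231]
 [-0.0003  0.0303 -0.0278]
 [-0.0003  0.0363 -0.0321]
 [-0.0003  0.0425 -0.0361]]
```

View pics/s6.png

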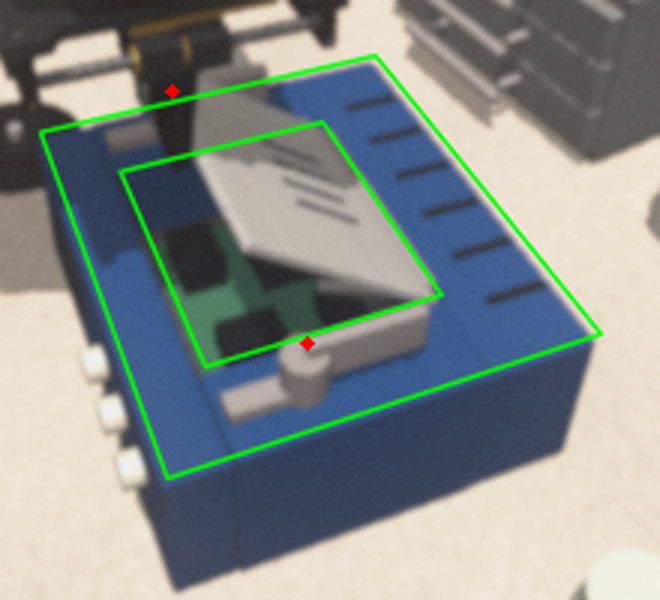

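Emit:
arm_command(targets=[[[0, 0, 0], [0, 0.004, -0.003], 255], [[0, 0, 0], [0, 0.009, -0.0085], 255], [[0, 0, 0], [0, 0.014, -0.0135], 255], [[0, 0, 0], [0, 0.019, -0.0185], 255], [[0, 0, 0], [0, 0.0245, -0.023], 255], [[0, 0, 0], [0, 0.0305, -0.028], 255], [[0, 0, 0], [0, 0.0365, -0.032], 255], [[0, 0, 0], [0, 0.0425, -0.036], 255]])

```text
t: 10.8
eef_pos: [534.7, -30.4, 224.3]
tcp_rot: [-3.139, 0.0, 1.43]
ft_force: [-24.7, 2.6, 35.3]
opening: 0.008
```

```bash
python3 - <<'E'
from h import *
print(rows(parc(np.arange(1.08,1.45,.05))))
snap("side","pics/s7.png")
E
```

```text
tcp [534.7 -30.4 224.3] box [[-43.    0.3 224.3]] f [-24.7   2.6  35.3] t 10.8
[[-0.0003  0.0081 -0.0011]
 [-0.0003  0.0147 -0.0045]
 [-0.0003  0.0214 -0.0075]
 [-0.0004  0.0283 -0.0102]
 [-0.0004  0.0353 -0.0125]
 [-0.0004  0.0425 -0.0145]
 [-0.0004  0.0497 -0.0161]
 [-0.0004  0.057  -0.0174]]
```

View pics/s7.png

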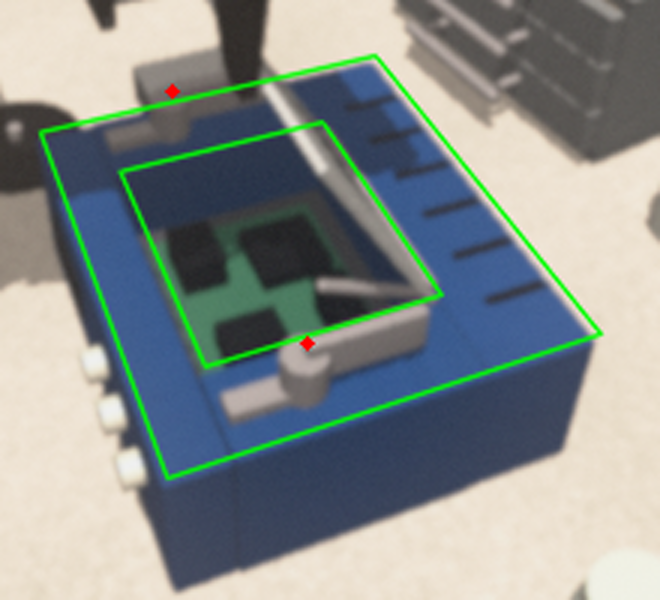

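Emit:
arm_command(targets=[[[0, 0, 0], [0, -0.001, -0.002], 255], [[0, 0, 0], [0, -0.002, -0.005], 255]])

```text
t: 11.05
eef_pos: [535.1, -30.6, 227.3]
tcp_rot: [3.14, 0.0, 1.429]
ft_force: [-1.0, 0.1, -0.8]
opening: 0.005
```

```bash
python3 - <<'E'
from h import *
print(rows(parc(np.arange(1.03,1.45,.05))))
im,d=read_camera("scene"); cv2.imwrite("pics/s8.png",cv2.resize(im[60:260,200:420],None,fx=3,fy=3,interpolation=cv2.INTER_CUBIC))
im,d=read_camera("wrist"); cv2.imwrite("pics/s8w.png",im)
E
```

```text
tcp [535.1 -30.6 227.3] box [[-4.260e+01  2.000e-01  2.273e+02]] f [-1.   0.1 -0.8] t 11.05
[[-0.0002  0.0013  0.0056]
 [-0.0002  0.0077  0.0019]
 [-0.0002  0.0143 -0.0014]
 [-0.0002  0.021  -0.0044]
 [-0.0002  0.0279 -0.0071]
 [-0.0003  0.035  -0.0094]
 [-0.0003  0.0421 -0.0113]
 [-0.0003  0.0494 -0.0129]
 [-0.0003  0.0567 -0.0141]]
```

View pics/s8.png

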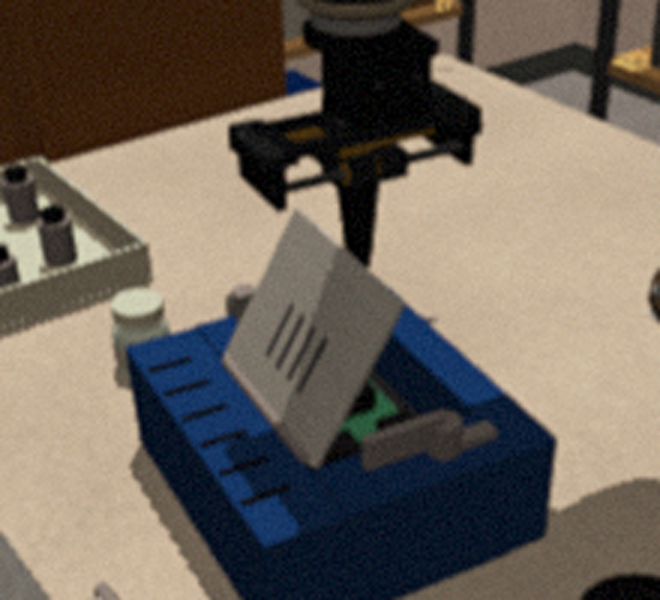

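View pics/s8w.png

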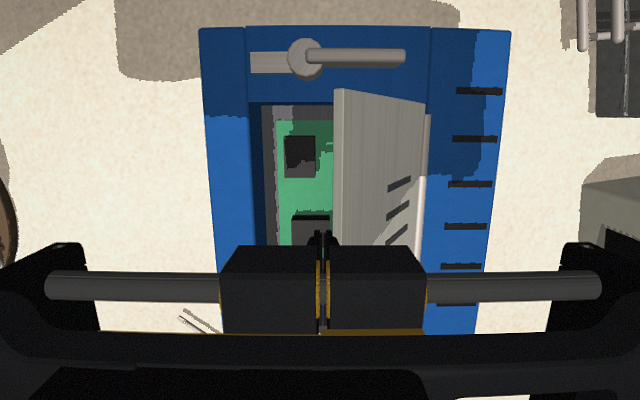

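Emit:
arm_command(targets=[[[0, 0, 0], [0, 0.006, -0.004], 255], [[0, 0, 0], [0, 0.012, -0.008], 255], [[0, 0, 0], [0, 0.0185, -0.012], 255], [[0, 0, 0], [0, 0.025, -0.015], 255]])

```text
t: 11.55
eef_pos: [560.5, -34.5, 240.9]
tcp_rot: [3.141, 0.0, 1.429]
ft_force: [-0.4, 0.5, -0.1]
opening: 0.004
```

```bash
cat >> h.py <<'E'
def pang():
    c=get_calibration("scene"); im,d=read_camera("scene"); P=w2b(cloud(c,d).reshape(-1,3))
    m=(abs(P[:,1])<80)&(P[:,0]>-105)&(P[:,0]<110)&(P[:,2]>125)&(P[:,2]<265)&(abs(P[:,1])>25)&(d.ravel()>0)
    q=P[m]-[50,0,110]; a=np.arctan2(q[:,2],-q[:,0]); r=np.hypot(q[:,0],q[:,2]); k=(r<155)&(r>40)
    print("panel ang",np.percentile(a[k],[10,50,90]),k.sum(), "rmax",np.percentile(r[k],99)); return im
E
python3 - <<'E'
from h import *
pang(); print(rows(parc(np.arange(1.03,1.45,.05))))
E
```

```text
panel ang [1.1281826  1.16973219 1.18618296] 1156 rmax 150.4495066891351
tcp [561.4 -34.6 241.2] box [[-1.600e+01 -1.000e-01  2.412e+02]] f [-0.1 -0.3  0.4] t 11.6
[[ 0.0001 -0.0253  0.0194]
 [ 0.0001 -0.0189  0.0157]
 [ 0.0001 -0.0123  0.0124]
 [ 0.0001 -0.0056  0.0094]
 [ 0.0001  0.0013  0.0068]
 [ 0.0001  0.0084  0.0044]
 [ 0.0001  0.0155  0.0025]
 [ 0.0001  0.0228  0.0009]
 [ 0.0001  0.0301 -0.0003]]
```

Emit:
arm_command(targets=[[[0, 0, 0], [0, 0.007, -0.001], 255], [[0, 0, 0], [0, 0.014, -0.002], 255], [[0, 0, 0], [0, 0.021, -0.0035], 255], [[0, 0, 0], [0, 0.028, -0.0045], 255], [[0, 0, 0], [0, 0.035, -0.005], 255]])

```text
t: 12.1
eef_pos: [596.0, -39.5, 249.0]
tcp_rot: [3.136, 0.0, 1.429]
ft_force: [-3.8, 2.0, 26.9]
opening: 0.004
```

```bash
python3 - <<'E'
from h import *
im=pang(); print(rows(parc(np.arange(1.4,1.95,.05))))
cv2.imwrite("pics/s9.png",cv2.resize(im[60:260,200:420],None,fx=3,fy=3))
E
```

```text
panel ang [1.37738691 1.41743186 1.43357026] 922 rmax 149.98279758677262
tcp [596.8 -39.7 248.5] box [[ 1.980e+01 -1.000e-01  2.485e+02]] f [-1.6 -0.7  6.7] t 12.15
[[ 0.0001 -0.0101  0.0076]
 [ 0.0001 -0.0028  0.0066]
 [ 0.0001  0.0046  0.0059]
 [ 0.0001  0.0121  0.0057]
 [ 0.0001  0.0195  0.0057]
 [ 0.0001  0.027   0.0062]
 [ 0.0001  0.0344  0.007 ]
 [ 0.0001  0.0418  0.0082]
 [ 0.0001  0.0491  0.0097]
 [ 0.0001  0.0563  0.0117]
 [ 0.0001  0.0634  0.0139]]
```

View pics/s9.png

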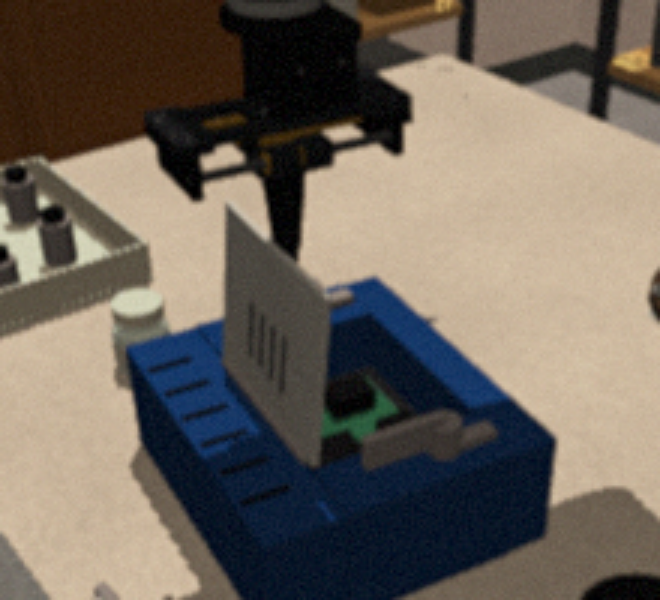

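Emit:
arm_command(targets=[[[0, 0, 0], [0, 0.005, -0.002], 255], [[0, 0, 0], [0, 0.011, -0.003], 255], [[0, 0, 0], [0, 0.017, -0.0035], 255], [[0, 0, 0], [0, 0.023, -0.0035], 255]])

```text
t: 12.55
eef_pos: [617.6, -42.6, 248.9]
tcp_rot: [-3.141, 0.0, 1.429]
ft_force: [-0.3, 0.5, -0.5]
opening: 0.007
```

```bash
python3 - <<'E'
from h import *
im=pang(); print(rows(parc([1.9])))
E
```

```text
panel ang [1.54342062 1.58246881 1.59723627] 702 rmax 149.15832631983372
tcp [618.1 -42.7 248.6] box [[ 41.4  -0.  248.6]] f [-0.1 -0.4 -0.9] t 12.6
[[0.     0.042  0.0136]]
```

Emit:
arm_command(targets=[[[0, 0, 0], [0, 0.005, 0], 255], [[0, 0, 0], [0, 0.01, 0.0005], 255], [[0, 0, 0], [0, 0.015, 0.001], 255], [[0, 0, 0], [0, 0.02, 0.002], 255], [[0, 0, 0], [0, 0.025, 0.003], 255], [[0, 0, 0], [0, 0.029, 0.004], 255], [[0, 0, 0], [0, 0.032, 0.005], 255]])

```text
t: 13.3
eef_pos: [649.1, -47.1, 244.0]
tcp_rot: [-3.142, -0.0, 1.429]
ft_force: [0.3, 0.2, -0.7]
opening: 0.009
```

```bash
python3 - <<'E'
from h import *
im=pang(); print(rows(parc([1.9])))
cv2.imwrite("pics/s10.png",cv2.resize(im[60:260,200:420],None,fx=3,fy=3))
E
```

```text
panel ang [1.81099841 1.8529915  1.86840717] 329 rmax 148.54040412163906
tcp [649.2 -47.1 243.8] box [[ 72.7   0.  243.8]] f [-0.6  0.4 -0.9] t 13.35
[[-0.      0.0106  0.0088]]
```

View pics/s10.png

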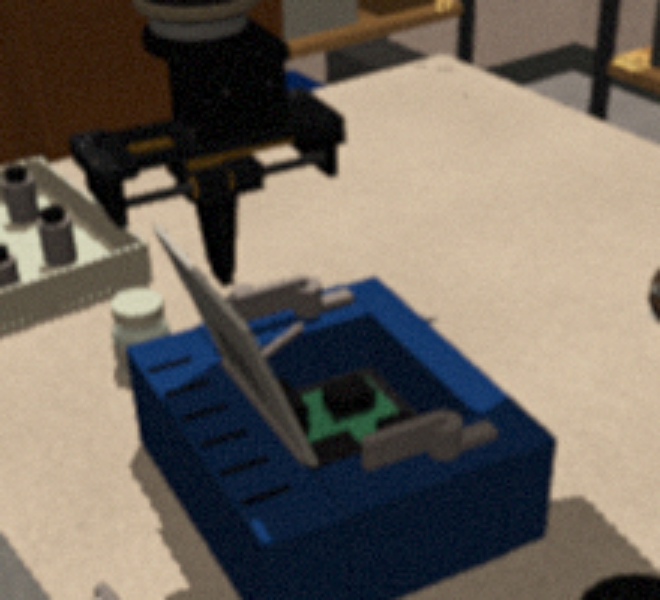

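Emit:
arm_command(targets=[[[0, 0, 0], [0, -0.01, 0], 255], [[0, 0, 0], [0, -0.025, -0.003], 255], [[0, 0, 0], [0, -0.05, -0.01], 255], [[0, 0, 0], [0, -0.09, -0.02], 255], [[0, 0, 0], [0, -0.13, -0.03], 255], [[0, 0, 0], [0, -0.17, -0.03], 255], [[0, 0, 0], [0, -0.2, -0.03], 255], [[0, 0, 0], [0, -0.2, -0.03], 255]])

```text
t: 14.15
eef_pos: [447.0, -17.9, 274.8]
tcp_rot: [3.141, 0.0, 1.429]
ft_force: [-0.4, -0.2, 0.4]
opening: 0.006
```

```bash
python3 - <<'E'
from h import *
pang(); im,d=snap("scene","pics/f1.png",230,130); im2,d2=snap("side","pics/f2.png"); s=env.state(); print(s["eef_pos"],s["ft_force"])
im0=cv2.imread("pics/scene0.png"); cv2.imwrite("pics/f3.png",np.vstack([im0[240:400,200:520],im[240:400,200:520]]))
a=cv2.imread("pics/side0.png"); cv2.imwrite("pics/f4.png",np.vstack([a[180:400,200:520],im2[180:400,200:520]]))
# wing angles from depth of tops
for n,dd in (("scene",d),("side",d2)):
    P=w2b(cloud(get_calibration(n),dd).reshape(-1,3))
    for sd in(1,-1):
        m=(abs(P[:,1]-sd*120)<25)&(P[:,0]>-35)&(P[:,0]<25)&(P[:,2]>140)&(P[:,2]<155)
        if m.sum()>20: v=cv2.fitLine(P[m][:,:2].astype(np.float32),cv2.DIST_HUBER,0,.01,.01).ravel(); print(n,sd,m.sum(),"dev rad from +x",np.arctan(v[1]/v[0]))
E
```

```text
panel ang [1.80991118 1.85283312 1.86861714] 335 rmax 148.347912900129
[450.95628155 -18.76649117 274.55928605] [-0.37938489 -0.23440514  0.56551308]
scene 1 120 dev rad from +x -0.005819185
scene -1 84 dev rad from +x 0.0037442327
side 1 148 dev rad from +x 0.00045410157
side -1 256 dev rad from +x 0.0036999504
```

View pics/f1.png

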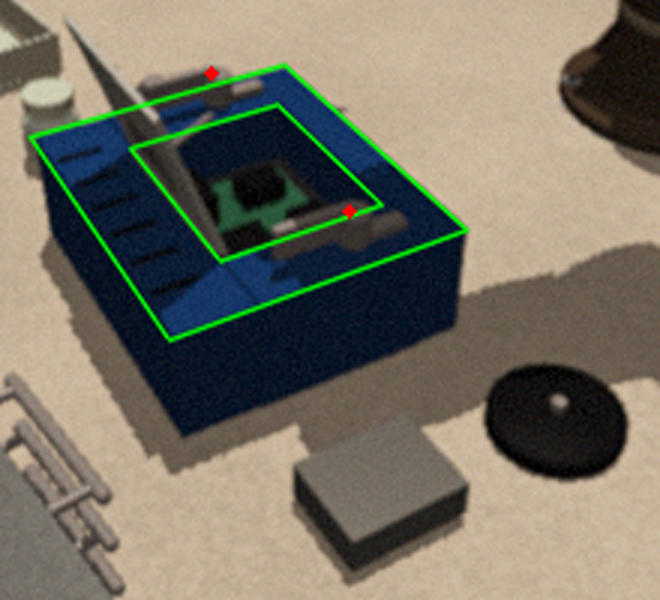

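View pics/f2.png

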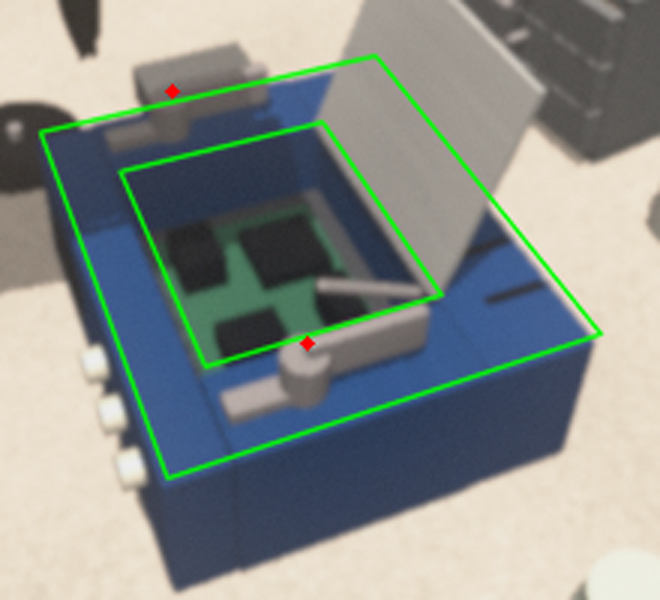

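View pics/f4.png

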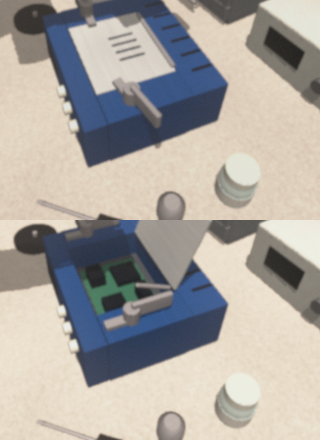

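View pics/f3.png

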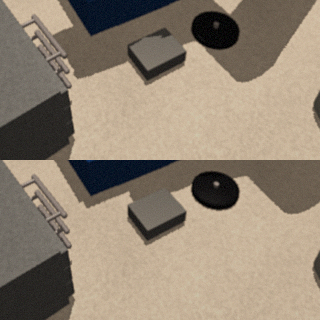

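Both wings point straight away from the robot, the panel rests at its stop, the things around the box are where they were, and the robot is clear of everything. I'm handing the job in.

```bash
python3 -c "
from h import *
env.job_done(); print(env.state()['t'])"
```

```text
the job is handed in; nothing more can be done
the job is handed in; nothing more can be done
```

The service panel is open at its stop and both fasteners are at their unlocked stops. I handed the job in at about 14 s, with no verdict reported.

I pushed each wing round with the closed fingers until the force climbed against its stop: about 35 N on the right, 17 N on the left. The panel sprang ajar as the left fastener cleared, and I then swung it by its near edge past upright and followed it to the stop.

**Final checks, with the arm backed off and reading no contact force:**
- **Wings:** both lie within 0.006 rad of straight away from the robot, in both the scene and side views.
- **Panel:** it measured 1.85 to 1.87 rad against the 1.9 stop. The reading was the same before and after I withdrew, so it rests on its own. I put the gap down to measurement bias, as a few earlier readings also seemed a few hundredths low.
- **Bystanders:** I compared before and after pictures by eye. The disc, slide case, jar and objective, and the part of the screwdriver in view, showed no movement.

**What went less smoothly:** the panel's edge stuck to the fingers twice during the swing. The tool force rose to about 43 N, mostly along the panel towards its hinge, and then to about 27 N. I eased off both times before continuing. The right-hand stop also took more force than it needed.

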